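Finish packing the reagent carton

ROBOT

A 6-joint arm with a two-finger parallel gripper is mounted at the origin on the work surface. World frame = base frame: x ahead of the robot, y to its left, z up, the work surface at z = 0. Lengths are in mm, angles in rad, forces in N, time in s.
With the tool pointing down it reaches from about 325 to 925 mm from the base axis. Payload 3.1 kg.
Tool frame: the origin (TCP) lies at the very end of the fingers, on their centre line; the grasp point (between the pads) lies 19 mm behind it; z points along the fingers, y is the line along which they close (so a half turn about z gives the same grasp; the last joint's range is limited). The gripper opens to 85 mm and grips with 20 to 120 N. Pads are 22 mm wide; open, the fingers measure 114 mm over their backs; the gripper's body (76 mm by 85 mm) begins 54 mm behind the grasp point. The pads swing forward as they close: fully open they stand 13 mm farther back than shut.
Start: joints at [-0.112, 0.217, 1.613, -0, 1.311, -0.112], TCP at [625.011, 0.021, 231.3] pointing down, gripper open.
Joint ranges: [-2.75, 2.75], [-0.78, 2.1], [0.31, 2.55], [-1.13, 4.27], [0.13, 2.63], [-2.58, 2.58]. Speed limits (rad/s): [2.79, 2.79, 3.14, 3.14, 3.14, 3.14].

INTERFACE

Orientations are given as a 3x3 rotation matrix whose columns are the frame's x, y, z axes.
In Python, from cell import sense, snapshot, hand_in gives the robot as it stands.
- The arm moves only by the shell command python3 -m crank 'ROWS' [OPENING] [FORCE]. ROWS is text: rows parted by semicolons, each of 6 numbers parted by spaces: the shift along the tool's x, y, z scaled (see below), then the turn, a rotation vector about the tool's x, y, z scaled (see below). In form: dx dy dz wx wy wz; .... A call has exactly 10 rows; each row is the pose to reach, as a shift and turn from the pose commanded when the call began, along the tool's axes at that moment; what a row does not reach only later rows make up. The controller multiplies each number of a shift by 0.15 m and each number of a turn by 90 degrees. A row lasts 1/12 s, in which the tool goes at most 41.7 mm and 7.16 degrees, less where a joint would pass 70% of its speed; a pose out of reach is approached as far as the arm can. A call with a number of a shift or a turn outside -1 to 1 is refused whole. A call with a gripper value outside its range is refused whole. OPENING is the opening, from 0 (shut) to 1 (fully open), set as the call begins (- or left out, the last holds). The fingers move at their own pace and stop on an object; FORCE is the grip in N (left out, the last holds). Time passes only in rows, so rows that repeat a pose let the fingers close, or fill a call up. It gives the time, the measured TCP pose, the force, the opening and the grip force at its end, in the units of the state.
- sense(): the state, without advancing time (a new reading comes with each control period).
- snapshot(name): name is "scene" or "side" or "wrist"; returns a dict with "color" (480x640x3 uint8, red, green, blue), "range_z" (480x640 float32, mm along the optical axis (not along the pixel's ray), 0 where there is no reading), "K" (3x3 intrinsics, pixels), "extrinsics" (4x4, takes a point from camera to world coordinates). Camera axes: x right, y up, looking along -z (the intrinsics and any distortion apply to the point x, -y, -z); pixel columns grow to the right and rows downward; lengths in mm; the calibration is good to about 2 mm. A picture is of the moment at which its call begins.
- hand_in(): hands the job in; it is judged then, once.
The state is a dict: "time_s": time; "joints": joint angles; "dq": joint speeds; "effort": joint torques, N m; "tool_pos": TCP position; "ee_rot": TCP orientation; "wrist_force": force on the tool from outside, world axes, zero at the start; "ft_torque": the same for the moment, N m; "finger_gap": finger opening in mm; "grasp_force": force on a finger pad.
Only numpy, scipy, OpenCV 4.12 (cv2) and the standard library are available. Lean on these libraries where they do the work, as an engineer would, in place of code of your own. Each camera call takes 0.05 s, during which the arm holds its last target. There are 200 camera calls.

TASK

Finish packing the low open cardboard carton on the lab bench, in which one small box already stands in a corner. Put in the long tall kit box along the free long side and the other small upright box in the space left beside the packed one, so that all three stand upright on the carton's floor. Set the boxes down; do not drop them.

Things in the scene. Friction and masses are not known exactly. Their poses are not given: they have to be found in the camera images.
- carton_in (a point): Centre of the inner floor of the open-topped, low-walled brown cardboard carton, which is fixed to the bench and may lie at any yaw. Inside 160 mm along its x axis by 130 mm along its y axis; walls 4 mm thick, floor 4 mm above the bench, rim 50 mm above the bench. z is up. The packed box stands in the corner at -x, -y; the free long side is the one at +y and the free small space is at +x, -y.
- long_box: Long tall kit box of white card with a plain grey band, standing upright and loose on the bench: 140 mm (x) by 45 mm (y) by 110 mm high (z), 0.2 to 0.35 kg. Origin at the centre of its underside, z up.
- small_box: Small upright box of the same white card with a grey band, standing loose on the bench outside the carton: 50 mm (x) by 45 mm (y) by 80 mm high (z), about 0.1 to 0.16 kg. Origin at the centre of its underside, z up.
- packed_box: Small box of the same white card already standing loose in one corner of the carton: 50 mm (x) by 45 mm (y) by 60 mm high (z), 0.1 kg. Origin at the centre of its underside, z up. It stands about 45 mm from the carton's centre towards -x and 32 mm towards -y, roughly square to the carton.
Things that resemble listed ones, but are neither listed nor needed, are in the scene too. Leave any black, orange or pink look-alike of the small_box alone.

How it is judged:
By the outcome, as a careful person would: the job done as asked, in the order asked, and still so for the second after the job is handed in, with the robot touching nothing.
It also fails if it takes over 56 s, if anything falls off the work surface, if the arm or the gripper's body presses on something with over 40 N, if the wrist force passes 120 N, or if a joint passes its speed limit or range.

## Working session

There is one attempt and no reset: what is moved stays moved. The work goes in short steps, Python scripts to look and compute and a shell command to move; the robot and the scene stay as the last step left them, time stands still between calls to the robot, and variables do not carry over. Pictures are saved under pics/ and viewed, at most 10 in all, crops included, and the job is handed in when it is done.

```bash
mkdir -p pics
cat > h.py <<'E'
import numpy as np, cv2
from cell import sense, snapshot
def world(s,u,v,d):
    K=s["K"];p=np.stack([(u-K[0,2])/K[0,0]*d,-(v-K[1,2])/K[1,1]*d,-d],-1)
    E=s["extrinsics"];return p@E[:3,:3].T+E[:3,3]
def cloud(s):
    v,u=np.mgrid[:480,:640];return world(s,u,v,s["range_z"].astype(float))
E
python3 - <<'E'
from h import *
a=snapshot("scene");b=snapshot("side")
for n,s in(("scene",a),("side",b)):
    cv2.imwrite(f"pics/{n}0.png",s["color"][:,:,::-1]); print(n,s["extrinsics"].round(2),s["K"].round(1))
    np.savez(f"{n}0.npz",**s)
E
```

```text
scene [[-3.60000e-01 -7.80000e-01  5.10000e-01  1.05564e+03]
 [ 9.30000e-01 -2.90000e-01  2.10000e-01  2.36640e+02]
 [-2.00000e-02  5.50000e-01  8.40000e-01  1.00489e+03]
 [ 0.00000e+00  0.00000e+00  0.00000e+00  1.00000e+00]] [[535.8   0.  327. ]
 [  0.  535.8 221.7]
 [  0.    0.    1. ]]
side [[-9.9000e-01  9.0000e-02 -7.0000e-02  4.2091e+02]
 [-1.1000e-01 -7.8000e-01  6.2000e-01  5.2918e+02]
 [-0.0000e+00  6.2000e-01  7.8000e-01  6.7122e+02]
 [ 0.0000e+00  0.0000e+00  0.0000e+00  1.0000e+00]] [[436.7   0.  323.5]
 [  0.  436.7 248.8]
 [  0.    0.    1. ]]
```

View pics/scene0.png

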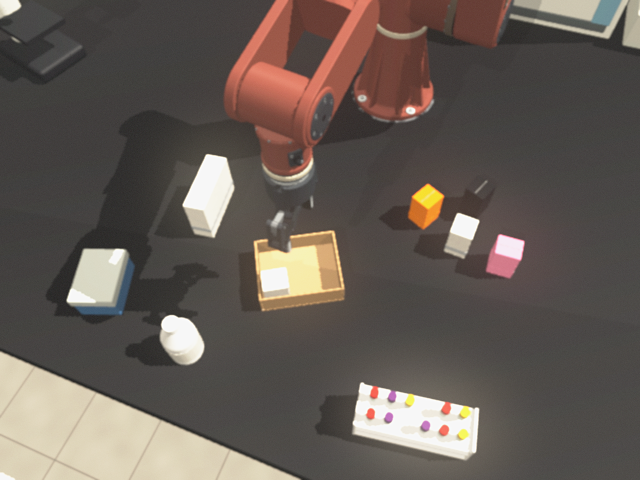

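View pics/side0.png

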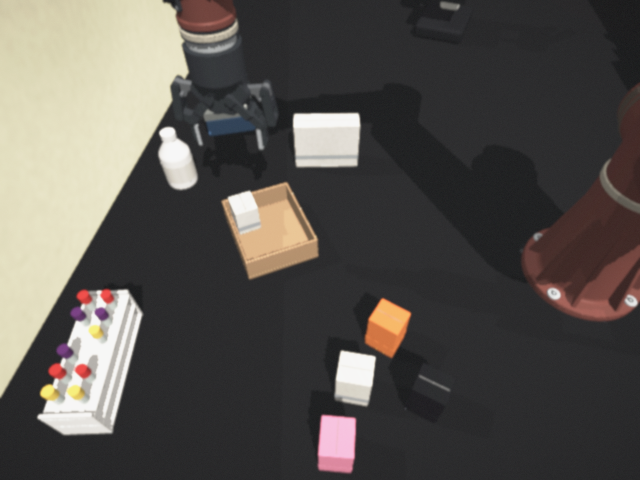

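The scene picture shows the long white box at (210,195), the carton at (300,270) with the packed box at (275,283). The white candidate for small_box is at (462,235); its neighbours are orange (427,207), black (480,190) and pink (506,256). Only the white one with a grey band fits the description. I'll measure these and check one crop.

```bash
cat >> h.py <<'E'
def rect(P,m,name):
    q=P[m][:,:2]; q=q.astype(np.float32)
    (c,(w,h),a)=cv2.minAreaRect(q)
    print(name,len(q),"c",np.round(c,1),"wh",round(w,1),round(h,1),"ang(w)",round(a,1),"z",np.median(P[m][:,2]).round(1))
E
python3 - <<'E'
from h import *
for n in("scene","side"):
    s=dict(np.load(n+"0.npz"));P=cloud(s);C=s["color"].astype(int);mx=C.max(2);mn=C.min(2)
    white=(mn>130)&(mx-mn<45)
    ok=s["range_z"]>0
    def roi(x,y,r):return (abs(P[...,0]-x)<r)&(abs(P[...,1]-y)<r)&ok
    cs={"scene":[(210,195,110,'long'),(462,235,80,'small'),(275,283,60,'packed')],"side":[(326,130,110,'long'),(355,365,80,'small'),(243,205,60,'packed')]}[n]
    for u,v,z,k in cs:
        p=P[v,u];m=white&roi(p[0],p[1],110)&(abs(P[...,2]-z)<7)
        k_,l=cv2.connectedComponents(m.astype(np.uint8));
        st=np.bincount(l[l>0]);rect(P,l==st.argmax(),n+" "+k)
    c=P[270,300] if n=="scene" else P[230,270]
    print("carton",c.round(1))
    brown=(C[...,0]-C[...,2]>40)&roi(c[0],c[1],150)
    rect(P,brown&(abs(P[...,2]-50)<5),n+" rim"); rect(P,brown&(abs(P[...,2]-4)<5),n+" floor")
s=np.load("scene0.npz")["color"];cv2.imwrite("pics/crop0.png",cv2.resize(s[160:300,390:540,::-1],None,fx=4,fy=4,interpolation=2))
E
```

```text
scene long 1202 c [ 507.7 -267.9] wh 142.4 47.7 ang(w) 8.3 z 109.6
scene small 487 c [408.3 269.5] wh 44.8 54.2 ang(w) 86.1 z 78.9
scene packed 554 c [648. -50.] wh 48.0 49.5 ang(w) 30.5 z 63.4
carton [582.6 -25.    1.2]
scene rim 593 c [594.8 -23.7] wh 140.5 168.0 ang(w) 29.3 z 48.9
scene floor 3011 c [580.4 -30.1] wh 174.5 181.4 ang(w) 29.5 z 3.4
side long 984 c [ 506.7 -265.7] wh 139.6 49.6 ang(w) 7.1 z 110.2
side small 1114 c [405.6 272.2] wh 45.8 49.9 ang(w) 85.8 z 80.4
side packed 526 c [646.6 -47.2] wh 44.7 53.2 ang(w) 30.2 z 64.0
carton [594.8 -33.2   4.8]
side rim 669 c [592.8 -21.3] wh 138.3 170.8 ang(w) 29.4 z 49.6
side floor 2789 c [598.8 -48.6] wh 154.1 225.0 ang(w) 29.2 z 4.4
```

View pics/crop0.png

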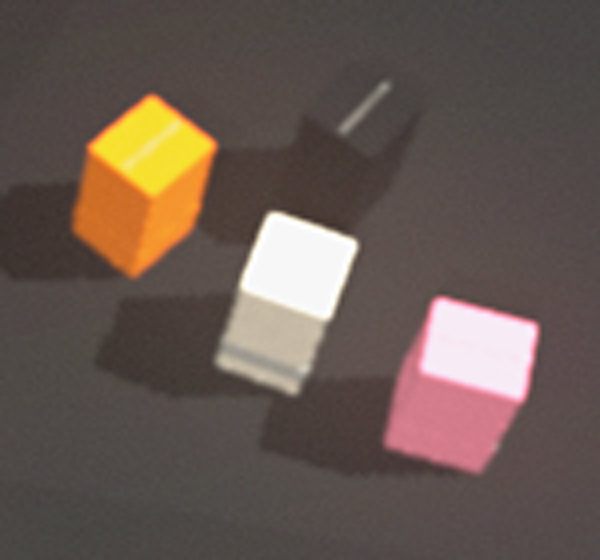

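The crop confirms it: the white box with the grey band, at crop (300,265), is small_box. Orange, black and pink are the look-alikes. Rim and packed-box measurements give carton yaw of about 119.4°, centred near (594,-22). I'll get the state and the neighbours' clearances.

```bash
cat >> h.py <<'E'
def go(x,y,z,yaw):  # yaw deg of tool y axis (mod 180); prints full shift/turn in crank units
    s=sense();R=np.array(s["ee_rot"]);t=np.array(s["tool_pos"])
    d=R.T@(np.array([x,y,z])-t)/150
    cur=np.degrees(np.arctan2(R[1,1],R[0,1]));dy=(yaw-cur+90)%180-90
    print("t",s["time_s"],"pos",t.round(1),"yaw",cur.round(2),"tilt",R[2].round(3),"q6",round(s["joints"][5],3),"| shift",d.round(3),"dyaw",round(dy,2),"wz",round(-dy/90,3))
E
python3 - <<'E'
from h import *
print(np.array(sense()["ee_rot"]).round(3))
go(507.2,-266.8,170,97.7)
s=dict(np.load("scene0.npz"));P=cloud(s)
for n,(u,v) in dict(orange=(430,196),black=(482,184),pink=(510,245)).items():print(n,P[v,u].round(0))
E
```

```text
[[ 0.     1.    -0.002]
 [ 1.    -0.     0.   ]
 [ 0.    -0.002 -1.   ]]
t 0.1 pos [6.243e+02 1.000e-01 2.301e+02] yaw -0.0 tilt [ 0.    -0.002 -1.   ] q6 -0.112 | shift [-1.779 -0.779  0.402] dyaw -82.3 wz 0.914
orange [360. 186.  81.]
black [291. 282.  82.]
pink [421. 366.  80.]
```

```bash
python3 -m crank '-0.3 -0.12 0 0 0 -0.07; -0.6 -0.25 0 0 0 -0.15; -0.95 -0.4 0 0 0 -0.22; -0.95 -0.4 0 0 0 -0.3; -0.95 -0.4 0 0 0 -0.38; -0.95 -0.4 0 0 0 -0.46; -0.95 -0.4 0 0 0 -0.54; -0.95 -0.4 0 0 0 -0.62; -0.95 -0.4 0 0 0 -0.69; -0.95 -0.4 0 0 0 -0.75' 1 40; python3 -c "
from h import *
go(507.2,-266.8,200,97.7)"
```

```text
time_s: 0.93
tool_pos: [564.5, -142.4, 230.6]
ee_rot: [[-0.926, 0.378, -0.001], [0.378, 0.926, 0.0], [0.001, -0.0, -1.0]]
wrist_force: [0.5, 0.4, -0.1]
finger_gap: 85.5
grasp_force: 0.0
t 0.9333 pos [ 564.5 -142.4  230.6] yaw 67.79 tilt [ 0.001 -0.    -1.   ] q6 -1.551 | shift [ 0.04  -0.912  0.204] dyaw 29.91 wz -0.332
```

```bash
python3 -m crank '0.01 -0.25 0 0 0 -0.07; 0.02 -0.5 0 0 0 -0.14; 0.03 -0.7 0.1 0 0 -0.21; 0.04 -0.85 0.15 0 0 -0.28; 0.04 -0.912 0.2 0 0 -0.332; 0.04 -0.912 0.2 0 0 -0.332; 0.04 -0.912 0.2 0 0 -0.332; 0.04 -0.912 0.2 0 0 -0.332; 0.04 -0.912 0.2 0 0 -0.332; 0.04 -0.912 0.2 0 0 -0.332'
python3 - <<'E'
from h import *
go(507.2,-266.8,72,97.7)
s=snapshot("wrist");np.savez("w1.npz",**s);cv2.imwrite("pics/w1.png",s["color"][:,:,::-1])
P=cloud(s);C=s["color"].astype(int);m=(C.min(2)>110)&(abs(P[...,2]-110)<7)&(s["range_z"]>0)
print(m.sum())
k,l,st,_=cv2.connectedComponentsWithStats(m.astype(np.uint8));i=1+st[1:,4].argmax();rect(P,l==i,"long");print(st[i])
E
```

```text
time_s: 1.77
tool_pos: [507.9, -265.8, 202.0]
ee_rot: [[-0.992, -0.129, 0.001], [-0.129, 0.992, -0.0], [-0.001, -0.001, -1.0]]
wrist_force: [-0.7, -0.2, 0.3]
finger_gap: 85.1
grasp_force: 0.0
t 1.7667 pos [ 507.9 -265.8  202. ] yaw 97.42 tilt [-0.001 -0.001 -1.   ] q6 -2.305 | shift [ 0.006 -0.005  0.867] dyaw 0.28 wz -0.003
18640
long 18640 c [ 506.  -267.7] wh 140.2 45.0 ang(w) 7.7 z 109.3
[  271   112    85   237 18640]
```

View pics/w1.png

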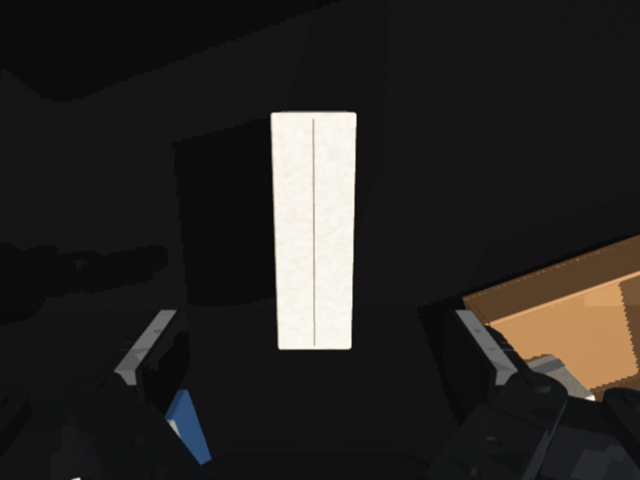

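The wrist view shows the long box's top centred between the fingers (columns 271–356, rows 112–349). It measures 140×45 at z 109, as it should. Next I descend and grip.

```bash
python3 -m crank '0.012 -0.01 0.1 0 0 -0.003; 0.012 -0.01 0.22 0 0 -0.003; 0.012 -0.01 0.36 0 0 -0.003; 0.012 -0.01 0.5 0 0 -0.003; 0.012 -0.01 0.62 0 0 -0.003; 0.012 -0.01 0.72 0 0 -0.003; 0.012 -0.01 0.8 0 0 -0.003; 0.012 -0.01 0.85 0 0 -0.003; 0.012 -0.01 0.867 0 0 -0.003; 0.012 -0.01 0.867 0 0 -0.003' && python3 -m crank '0 0 0 0 0 0; 0 0 0 0 0 0; 0 0 0 0 0 0; 0 0 0 0 0 0; 0 0 0 0 0 0; 0 0 0 0 0 0; 0 0 0 0 0 0; 0 0 0 0 0 0; 0 0 0 0 0 0; 0 0 0 0 0 0' 0.3 40
```

```text
time_s: 2.65
tool_pos: [505.5, -268.0, 71.0]
ee_rot: [[-0.991, -0.133, -0.001], [-0.133, 0.991, 0.0], [0.0, 0.0, -1.0]]
wrist_force: [0.0, -0.3, -0.1]
finger_gap: 85.6
grasp_force: 0.0
time_s: 3.48
tool_pos: [506.2, -268.5, 72.4]
ee_rot: [[-0.991, -0.133, 0.001], [-0.133, 0.991, -0.0], [-0.001, -0.001, -1.0]]
wrist_force: [-1.0, 1.5, 6.2]
finger_gap: 44.0
grasp_force: 42.1
```

```bash
python3 -m crank '0 0 -0.03 0 0 0; 0 0 -0.1 0 0 0; 0 0 -0.2 0 0 0; 0 0 -0.32 0 0 0; 0 0 -0.44 0 0 0; 0 0 -0.56 0 0 0; 0 0 -0.66 0 0 0; 0 0 -0.74 0 0 0; 0 0 -0.79 0 0 0; 0 0 -0.8 0 0 0' ; python3 -c "
from h import *
go(562.4,-40.2,191,29.4)"
```

```text
time_s: 4.32
tool_pos: [506.1, -268.8, 192.9]
ee_rot: [[-0.991, -0.133, 0.002], [-0.133, 0.991, -0.002], [-0.002, -0.002, -1.0]]
wrist_force: [0.8, -0.7, -3.4]
finger_gap: 44.4
grasp_force: 41.4
t 4.3167 pos [ 506.1 -268.8  192.9] yaw 97.65 tilt [-0.002 -0.002 -1.   ] q6 -2.315 | shift [-0.575  1.461  0.011] dyaw -68.25 wz 0.758
```

Held, weighing about 3.4 N. I'll swing it over in two calls.

```bash
python3 -m crank '-0.02 0.05 0 0 0 0.03; -0.06 0.15 0 0 0 0.07; -0.1 0.27 0 0 0 0.12; -0.15 0.4 0 0 0 0.18; -0.2 0.53 0 0 0 0.24; -0.25 0.66 0 0 0 0.3; -0.3 0.78 0 0 0 0.36; -0.33 0.88 0 0 0 0.42; -0.35 0.93 0 0 0 0.46; -0.36 0.95 0 0 0 0.48' ; python3 -c "
from h import *
go(562.4,-40.2,191,29.4)"
```

```text
time_s: 5.15
tool_pos: [539.2, -117.9, 189.6]
ee_rot: [[-0.813, 0.582, -0.003], [0.582, 0.813, 0.002], [0.003, -0.0, -1.0]]
wrist_force: [-0.5, 0.5, -3.0]
finger_gap: 44.5
grasp_force: 41.5
t 5.15 pos [ 539.2 -117.9  189.6] yaw 54.4 tilt [ 0.003 -0.    -1.   ] q6 -1.292 | shift [ 0.176  0.511 -0.009] dyaw -25.0 wz 0.278
```

```bash
python3 -m crank '0.01 0.03 0 0 0 0.02; 0.03 0.09 0 0 0 0.05; 0.06 0.17 0 0 0 0.09; 0.09 0.26 0 0 0 0.14; 0.12 0.35 0 0 0 0.19; 0.145 0.42 0 0 0 0.23; 0.165 0.47 0 0 0 0.26; 0.176 0.5 0 0 0 0.275; 0.176 0.511 0 0 0 0.278; 0.176 0.511 0 0 0 0.278'
python3 - <<'E'
from h import *
go(562.4,-40.2,78,29.4)
for n in("scene","side"):
    s=snapshot(n);np.savez(n+"1.npz",**s);P=cloud(s);C=s["color"].astype(int)
    near=(np.hypot(P[...,0]-580,P[...,1]+30)<160)&(s["range_z"]>0)
    brown=(C[...,0]-C[...,2]>40)&near
    rect(P,brown&(abs(P[...,2]-50)<5),n+" rim")
    w=(C.min(2)>110)&(C.max(2)-C.min(2)<45)&near
    rect(P,w&(abs(P[...,2]-228)<7),n+" long")
    rect(P,w&(abs(P[...,2]-64)<5),n+" packed")
    cv2.imwrite(f"pics/{n}1.png",s["color"][:,:,::-1])
E
```

```text
time_s: 5.98
tool_pos: [562.5, -41.7, 190.1]
ee_rot: [[-0.492, 0.87, -0.002], [0.87, 0.492, 0.0], [0.001, -0.002, -1.0]]
wrist_force: [-0.7, -0.9, -3.4]
finger_gap: 44.6
grasp_force: 41.5
t 5.9833 pos [562.5 -41.7 190.1] yaw 29.49 tilt [ 0.001 -0.002 -1.   ] q6 -0.713 | shift [0.008 0.006 0.747] dyaw -0.09 wz 0.001
scene rim 464 c [595.  -23.4] wh 139.6 168.3 ang(w) 29.5 z 49.1
scene long 1318 c [563.7 -44. ] wh 48.3 139.9 ang(w) 29.1 z 227.2
scene packed 528 c [648.  -49.8] wh 47.5 49.4 ang(w) 30.3 z 63.6
side rim 540 c [593.1 -21.4] wh 137.7 171.2 ang(w) 29.3 z 49.6
side long 1276 c [561.1 -40.6] wh 57.4 140.3 ang(w) 24.7 z 228.4
side packed 465 c [646.8 -47.6] wh 44.8 52.9 ang(w) 30.5 z 64.2
```

View pics/scene1.png

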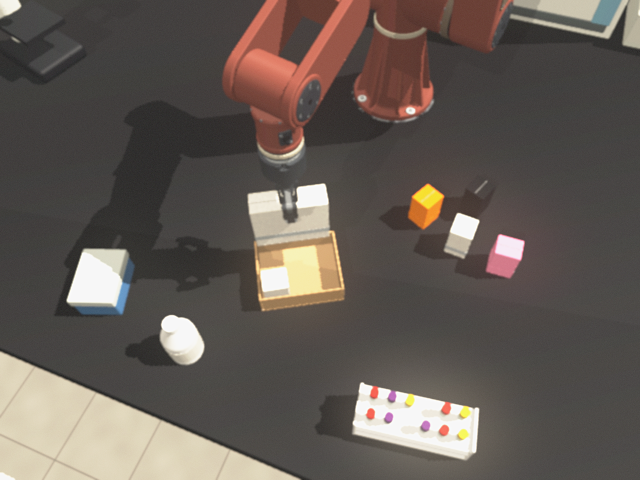

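The scene shows the long box over the free +y side, at (290,212), square to the carton. It needs about 2 mm along x, then I lower it.

```bash
python3 -m crank '0.015 0.005 0.04 0 0 0; 0.015 0.005 0.12 0 0 0; 0.015 0.005 0.22 0 0 0; 0.015 0.005 0.34 0 0 0; 0.015 0.005 0.45 0 0 0; 0.015 0.005 0.55 0 0 0; 0.015 0.005 0.63 0 0 0; 0.015 0.005 0.69 0 0 0; 0.015 0.005 0.72 0 0 0; 0.015 0.005 0.735 0 0 0' && python3 -m crank '0 0 0.003 0 0 0; 0 0 0.006 0 0 0; 0 0 0.01 0 0 0; 0 0 0.013 0 0 0; 0 0 0.016 0 0 0; 0 0 0.018 0 0 0; 0 0 0.02 0 0 0; 0 0 0.022 0 0 0; 0 0 0.022 0 0 0; 0 0 0.022 0 0 0'; python3 -c "
from h import *
go(562.4,-40.2,78,29.4)"
```

```text
time_s: 6.92
tool_pos: [562.2, -39.8, 79.9]
ee_rot: [[-0.491, 0.871, -0.001], [0.871, 0.491, 0.0], [0.001, -0.001, -1.0]]
wrist_force: [0.2, 0.8, -1.9]
finger_gap: 44.6
grasp_force: 41.5
time_s: 7.75
tool_pos: [562.6, -39.8, 77.6]
ee_rot: [[-0.491, 0.871, -0.0], [0.871, 0.491, 0.0], [0.0, -0.0, -1.0]]
wrist_force: [0.6, -0.9, -3.6]
finger_gap: 44.7
grasp_force: 41.5
t 7.75 pos [562.6 -39.8  77.6] yaw 29.43 tilt [ 0. -0. -1.] q6 -0.709 | shift [-0.001 -0.003 -0.002] dyaw -0.03 wz 0.0
```

```bash
python3 -m crank '0 0 0.002 0 0 0; 0 0 0.004 0 0 0; 0 0 0.006 0 0 0; 0 0 0.008 0 0 0; 0 0 0.009 0 0 0; 0 0 0.01 0 0 0; 0 0 0.011 0 0 0; 0 0 0.012 0 0 0; 0 0 0.012 0 0 0; 0 0 0.012 0 0 0'
```

```text
time_s: 8.58
tool_pos: [562.7, -39.7, 76.4]
ee_rot: [[-0.491, 0.871, -0.0], [0.871, 0.491, 0.0], [0.0, -0.0, -1.0]]
wrist_force: [-2.4, 0.6, 3.2]
finger_gap: 44.7
grasp_force: 42.2
```

The force changed sign, so the box is on the floor. Release, then retract.

```bash
python3 -m crank '0 0 0 0 0 0; 0 0 0 0 0 0; 0 0 0 0 0 0; 0 0 0 0 0 0; 0 0 0 0 0 0; 0 0 0 0 0 0; 0 0 0 0 0 0; 0 0 0 0 0 0; 0 0 0 0 0 0; 0 0 0 0 0 0' 0.85 && python3 -m crank '0 0 -0.03 0 0 0; 0 0 -0.08 0 0 0; 0 0 -0.15 0 0 0; 0 0 -0.25 0 0 0; 0 0 -0.37 0 0 0; 0 0 -0.5 0 0 0; 0 0 -0.63 0 0 0; 0 0 -0.76 0 0 0; 0 0 -0.87 0 0 0; 0 0 -0.95 0 0 0'; python3 -c "
from h import *
go(407,271,180,-3.9)"
```

```text
time_s: 9.42
tool_pos: [562.7, -39.8, 75.9]
ee_rot: [[-0.491, 0.871, 0.0], [0.871, 0.491, -0.0], [-0.0, -0.0, -1.0]]
wrist_force: [0.3, 0.0, -0.4]
finger_gap: 72.5
grasp_force: 0.0
time_s: 10.25
tool_pos: [563.9, -40.0, 222.0]
ee_rot: [[-0.491, 0.871, 0.004], [0.871, 0.491, -0.001], [-0.003, 0.003, -1.0]]
wrist_force: [0.1, -0.3, 0.7]
finger_gap: 72.5
grasp_force: 0.0
t 10.25 pos [563.9 -40.  222. ] yaw 29.43 tilt [-0.003  0.003 -1.   ] q6 -0.709 | shift [2.321 0.107 0.274] dyaw -33.33 wz 0.37
```

```bash
python3 -m crank '0.1 0 0 0 0 0.05; 0.3 0.01 0 0 0 0.1; 0.5 0.02 0 0 0 0.15; 0.7 0.03 0 0 0 0.2; 0.9 0.04 0 0 0 0.25; 1 0.04 0 0 0 0.3; 1 0.04 0 0 0 0.35; 1 0.04 0 0 0 0.37; 1 0.04 0 0 0 0.37; 1 0.04 0 0 0 0.37'; python3 -c "
from h import *
go(407,271,180,-3.9)"
```

```text
time_s: 11.08
tool_pos: [494.3, 93.9, 218.9]
ee_rot: [[0.066, 0.998, 0.001], [0.998, -0.066, -0.0], [0.0, 0.001, -1.0]]
wrist_force: [-0.2, 0.4, -0.6]
finger_gap: 72.7
grasp_force: 0.0
t 11.0833 pos [494.3  93.9 218.9] yaw -3.8 tilt [ 0.     0.001 -1.   ] q6 0.114 | shift [ 1.14  -0.659  0.259] dyaw -0.1 wz 0.001
```

```bash
python3 -m crank '0.15 -0.1 0 0 0 0; 0.35 -0.23 0 0 0 0; 0.55 -0.36 0 0 0 0; 0.75 -0.5 0 0 0 0; 0.9 -0.6 0 0 0 0; 0.97 -0.65 0 0 0 0; 1 -0.66 0 0 0 0; 1 -0.66 0 0 0 0; 1 -0.66 0 0 0 0; 1 -0.66 0 0 0 0'
python3 - <<'E'
from h import *
s=snapshot("wrist");cv2.imwrite("pics/w2.png",s["color"][:,:,::-1])
P=cloud(s);C=s["color"].astype(int);m=(C.min(2)>110)&(C.max(2)-C.min(2)<45)&(abs(P[...,2]-80)<6)&(s["range_z"]>0)
k,l,st,_=cv2.connectedComponentsWithStats(m.astype(np.uint8));i=1+st[1:,4].argmax();rect(P,l==i,"small");print(st[i])
q=P[l==i];c=cv2.minAreaRect(q[:,:2].astype(np.float32))[0]
go(c[0],c[1],54,-3.9)
hi=(P[...,2]>30)&(P[...,2]<100)&(s["range_z"]>0)&(np.hypot(P[...,0]-c[0],P[...,1]-c[1])<130)&~m
k,l,st,_=cv2.connectedComponentsWithStats(hi.astype(np.uint8))
for j in range(1,k):
    if st[j,4]>300: q=P[l==j];print(st[j],q.min(0).round(),q.max(0).round())
E
```

```text
time_s: 11.92
tool_pos: [406.3, 249.3, 218.5]
ee_rot: [[0.069, 0.998, 0.0], [0.998, -0.069, -0.0], [-0.0, 0.0, -1.0]]
wrist_force: [-0.0, -0.2, 1.2]
finger_gap: 72.8
grasp_force: 0.0
small 5266 c [422.6 362.8] wh 43.2 42.0 ang(w) 1.5 z 79.3
[ 292    0   78   76 5266]
t 11.9667 pos [406.3 249.2 218.4] yaw -3.95 tilt [-0.  0. -1.] q6 0.472 | shift [0.763 0.056 1.096] dyaw 0.05 wz -0.001
[298   0  73  83 580] [401. 340.  30.] [445. 380.  81.]
[161 149  47  35 977] [309. 280.  30.] [327. 300.  82.]
[276 148  75   7 353] [382. 291.  30.] [431. 295.  74.]
```

View pics/w2.png

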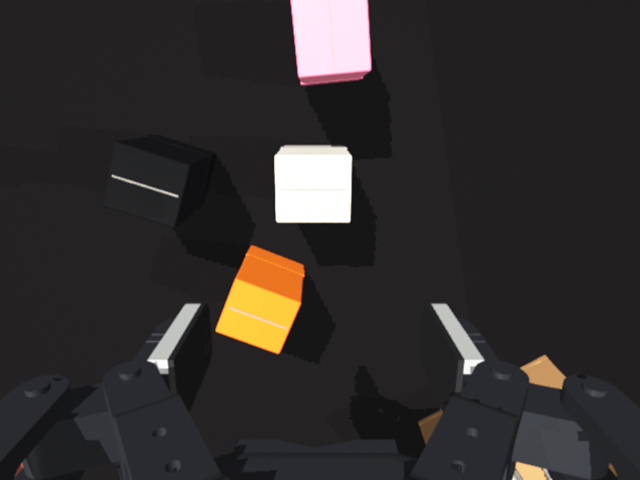

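The wrist view shows the white small box at (313,185). Pink is at (330,40), black at (160,180) and orange at (260,315). My mask caught the overexposed pink top, so I'll restrict it to the central box.

Run:
```python
from h import *
s=snapshot("wrist")
P=cloud(s);C=s["color"].astype(int);m=(C.min(2)>110)&(abs(P[...,2]-80)<5)&(s["range_z"]>0)
l=cv2.connectedComponents(m.astype(np.uint8))[1];m=l==l[200,313];rect(P,m,"small")
c=cv2.minAreaRect(P[m][:,:2].astype(np.float32))[0];go(c[0],c[1],55,-3.9)
o=(C[...,0]-C[...,2]>90)&(P[...,2]>20)&(P[...,2]<95)&(np.hypot(P[...,0]-360,P[...,1]-190)<70);q=P[o];print("orange",q.min(0),q.max(0))
```

```text
small 5132 c [405.  271.2] wh 44.6 50.1 ang(w) 86.0 z 79.3
t 12.0167 pos [406.3 249.2 218.4] yaw -3.96 tilt [-0.  0. -1.] q6 0.472 | shift [ 0.146 -0.019  1.089] dyaw 0.06 wz -0.001
orange [326.91478026 151.06001083  20.01870836] [390.73994793 212.86569747  81.48207722]
```

```bash
python3 -m crank '0.05 -0.005 0.03 0 0 0; 0.1 -0.01 0.1 0 0 0; 0.14 -0.015 0.2 0 0 0; 0.146 -0.019 0.32 0 0 0; 0.146 -0.019 0.45 0 0 0; 0.146 -0.019 0.58 0 0 0; 0.146 -0.019 0.7 0 0 0; 0.146 -0.019 0.8 0 0 0; 0.146 -0.019 0.85 0 0 0; 0.146 -0.019 0.85 0 0 0'; python3 -c "
from h import *
go(405,271.2,54,-3.95)"
```

```text
time_s: 12.85
tool_pos: [402.0, 271.4, 88.0]
ee_rot: [[0.067, 0.998, -0.005], [0.998, -0.067, -0.002], [-0.003, -0.005, -1.0]]
wrist_force: [0.2, -0.6, -0.3]
finger_gap: 72.5
grasp_force: 0.0
t 12.85 pos [402.  271.4  88. ] yaw -3.86 tilt [-0.003 -0.005 -1.   ] q6 0.516 | shift [0.    0.021 0.226] dyaw -0.09 wz 0.001
```

```bash
python3 -m crank '0 0 0.02 0 0 0; 0 0 0.05 0 0 0; 0 0 0.09 0 0 0; 0 0 0.13 0 0 0; 0 0 0.17 0 0 0; 0 0 0.2 0 0 0; 0 0 0.22 0 0 0; 0 0 0.23 0 0 0; 0 0 0.23 0 0 0; 0 0 0.23 0 0 0' && python3 -m crank '0 0 0 0 0 0; 0 0 0 0 0 0; 0 0 0 0 0 0; 0 0 0 0 0 0; 0 0 0 0 0 0; 0 0 0 0 0 0; 0 0 0 0 0 0; 0 0 0 0 0 0; 0 0 0 0 0 0; 0 0 0 0 0 0' 0.4 35
```

```text
time_s: 13.68
tool_pos: [404.3, 272.2, 56.4]
ee_rot: [[0.068, 0.998, 0.0], [0.998, -0.068, 0.0], [0.0, 0.0, -1.0]]
wrist_force: [0.5, -0.1, 0.5]
finger_gap: 72.7
grasp_force: 0.0
time_s: 14.52
tool_pos: [404.9, 272.4, 57.0]
ee_rot: [[0.067, 0.998, 0.001], [0.998, -0.067, 0.001], [0.001, 0.001, -1.0]]
wrist_force: [0.2, 0.5, 5.8]
finger_gap: 49.3
grasp_force: 37.6
```

```bash
python3 -m crank '0 0 -0.03 0 0 0; 0 0 -0.1 0 0 0; 0 0 -0.2 0 0 0; 0 0 -0.32 0 0 0; 0 0 -0.44 0 0 0; 0 0 -0.57 0 0 0; 0 0 -0.69 0 0 0; 0 0 -0.78 0 0 0; 0 0 -0.84 0 0 0; 0 0 -0.86 0 0 0'
python3 - <<'E'
from h import *
go(599.8,32.5,186,-60.6)
for n in("scene","side"):
    s=snapshot(n);P=cloud(s);C=s["color"].astype(int)
    near=(np.hypot(P[...,0]-585,P[...,1]+30)<140)&(s["range_z"]>0)
    w=(C.min(2)>110)&(C.max(2)-C.min(2)<45)&near
    rect(P,w&(abs(P[...,2]-114)<7),n+" long")
    rect(P,w&(abs(P[...,2]-64)<4),n+" packed")
E
```

```text
time_s: 15.35
tool_pos: [404.5, 272.4, 187.0]
ee_rot: [[0.067, 0.998, 0.002], [0.998, -0.067, 0.001], [0.001, 0.002, -1.0]]
wrist_force: [0.9, 0.3, -1.1]
finger_gap: 49.5
grasp_force: 37.0
t 15.35 pos [404.5 272.4 187. ] yaw -3.86 tilt [ 0.001  0.002 -1.   ] q6 0.516 | shift [-1.508  1.407  0.007] dyaw -56.74 wz 0.63
scene long 1474 c [565.6 -41.2] wh 48.5 140.2 ang(w) 28.2 z 113.5
scene packed 647 c [614. -16.] wh 71.4 142.4 ang(w) 30.1 z 63.5
side long 1419 c [563.8 -39.6] wh 45.8 143.4 ang(w) 29.2 z 114.2
side packed 570 c [599.7 -18.4] wh 75.6 168.0 ang(w) 46.7 z 64.3
```

```bash
python3 -m crank '-0.03 0.03 0 0 0 0.02; -0.1 0.09 0 0 0 0.06; -0.2 0.18 0 0 0 0.11; -0.32 0.3 0 0 0 0.17; -0.46 0.43 0 0 0 0.23; -0.6 0.56 0 0 0 0.29; -0.73 0.68 0 0 0 0.35; -0.84 0.78 0 0 0 0.4; -0.91 0.85 0 0 0 0.44; -0.95 0.88 0 0 0 0.46'; python3 -c "
from h import *
go(596.7,31.9,186,-60.6)"
```

```text
time_s: 16.28
tool_pos: [526.8, 118.9, 183.8]
ee_rot: [[0.714, 0.7, -0.002], [0.7, -0.714, -0.001], [-0.002, -0.001, -1.0]]
wrist_force: [0.4, 0.6, -1.5]
finger_gap: 49.6
grasp_force: 37.0
t 16.2833 pos [526.8 118.9 183.8] yaw -45.6 tilt [-0.002 -0.001 -1.   ] q6 0.888 | shift [-0.073  0.74  -0.015] dyaw -15.0 wz 0.167
```

```bash
python3 -m crank '0 0.04 0 0 0 0.01; -0.01 0.12 0 0 0 0.03; -0.02 0.23 -0.01 0 0 0.05; -0.03 0.36 -0.01 0 0 0.08; -0.045 0.49 -0.01 0 0 0.11; -0.06 0.6 -0.01 0 0 0.135; -0.07 0.68 -0.01 0 0 0.155; -0.073 0.73 -0.01 0 0 0.167; -0.073 0.74 -0.01 0 0 0.167; -0.073 0.74 -0.01 0 0 0.167'
python3 - <<'E'
from h import *
go(596.7,31.9,62,-60.6)
for n in("scene","side"):
    s=snapshot(n);P=cloud(s);C=s["color"].astype(int);cv2.imwrite(f"pics/{n}2.png",s["color"][:,:,::-1])
    near=(np.hypot(P[...,0]-585,P[...,1]+20)<150)&(s["range_z"]>0)
    w=(C.min(2)>110)&(C.max(2)-C.min(2)<45)&near
    rect(P,w&(abs(P[...,2]-209)<6),n+" small")
    pk=w&(abs(P[...,2]-64)<5)&(np.hypot(P[...,0]-647,P[...,1]+49)<45)
    rect(P,pk,n+" packed")
E
```

```text
time_s: 17.12
tool_pos: [596.7, 34.4, 186.7]
ee_rot: [[0.869, 0.495, -0.001], [0.495, -0.869, 0.0], [-0.0, -0.001, -1.0]]
wrist_force: [0.3, -0.2, -1.0]
finger_gap: 49.3
grasp_force: 37.0
t 17.1167 pos [596.7  34.4 186.7] yaw -60.32 tilt [-0.    -0.001 -1.   ] q6 0.993 | shift [-0.008  0.015  0.831] dyaw -0.28 wz 0.003
scene small 642 c [598.2  30.4] wh 46.6 70.8 ang(w) 28.3 z 209.5
scene packed 525 c [638.3 -54.9] wh 67.8 49.7 ang(w) 28.9 z 63.5
side small 289 c [599.1  46.2] wh 41.1 65.6 ang(w) 69.8 z 210.1
side packed 151 c [660.3 -39.4] wh 15.2 51.4 ang(w) 27.3 z 64.1
```

View pics/scene2.png

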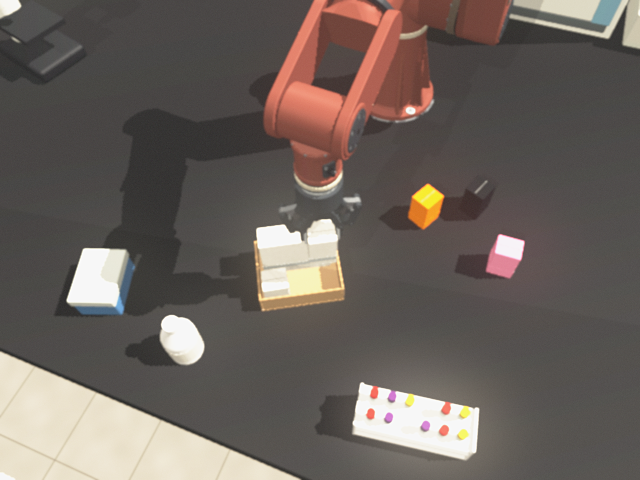

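The scene shows the small box held over the free corner, at (322,247), with the long box standing at (281,247). Now I lower it.

```bash
python3 -m crank '0 0.005 0.04 0 0 0.003; -0.005 0.01 0.12 0 0 0.003; -0.008 0.015 0.23 0 0 0.003; -0.008 0.015 0.36 0 0 0.003; -0.008 0.015 0.48 0 0 0.003; -0.008 0.015 0.59 0 0 0.003; -0.008 0.015 0.68 0 0 0.003; -0.008 0.015 0.75 0 0 0.003; -0.008 0.015 0.79 0 0 0.003; -0.008 0.015 0.81 0 0 0.003' && python3 -m crank '0 0 0.003 0 0 0; 0 0 0.006 0 0 0; 0 0 0.01 0 0 0; 0 0 0.013 0 0 0; 0 0 0.015 0 0 0; 0 0 0.017 0 0 0; 0 0 0.019 0 0 0; 0 0 0.02 0 0 0; 0 0 0.02 0 0 0; 0 0 0.02 0 0 0'; python3 -c "
from h import *
go(596.7,31.9,61,-60.6)"
```

```text
time_s: 18.05
tool_pos: [595.9, 32.1, 64.0]
ee_rot: [[0.871, 0.492, -0.002], [0.492, -0.871, 0.0], [-0.002, -0.001, -1.0]]
wrist_force: [-0.8, 0.2, -0.5]
finger_gap: 49.4
grasp_force: 37.0
time_s: 18.88
tool_pos: [596.7, 31.9, 62.4]
ee_rot: [[0.871, 0.491, -0.0], [0.491, -0.871, 0.0], [-0.0, -0.0, -1.0]]
wrist_force: [-0.2, -0.2, -0.9]
finger_gap: 49.4
grasp_force: 37.0
t 18.8833 pos [596.7  31.9  62.4] yaw -60.57 tilt [-0. -0. -1.] q6 0.993 | shift [0.    0.    0.009] dyaw -0.03 wz 0.0
```

```bash
python3 -m crank '0 0 0.002 0 0 0; 0 0 0.004 0 0 0; 0 0 0.006 0 0 0; 0 0 0.007 0 0 0; 0 0 0.008 0 0 0; 0 0 0.009 0 0 0; 0 0 0.01 0 0 0; 0 0 0.011 0 0 0; 0 0 0.011 0 0 0; 0 0 0.011 0 0 0'
```

```text
time_s: 19.72
tool_pos: [596.7, 32.0, 61.0]
ee_rot: [[0.871, 0.491, -0.0], [0.491, -0.871, 0.0], [0.0, -0.0, -1.0]]
wrist_force: [-0.4, 0.6, 0.8]
finger_gap: 49.8
grasp_force: 37.2
```

```bash
python3 -m crank '0 0 0.002 0 0 0; 0 0 0.002 0 0 0; 0 0 0.002 0 0 0; 0 0 0.002 0 0 0; 0 0 0.002 0 0 0; 0 0 0.002 0 0 0; 0 0 0.002 0 0 0; 0 0 0.002 0 0 0; 0 0 0.002 0 0 0; 0 0 0.002 0 0 0' 0.72 && python3 -m crank '0 0 -0.03 0 0 0; 0 0 -0.08 0 0 0; 0 0 -0.15 0 0 0; 0 0 -0.25 0 0 0; 0 0 -0.37 0 0 0; 0 0 -0.5 0 0 0; 0 0 -0.63 0 0 0; 0 0 -0.76 0 0 0; 0 0 -0.87 0 0 0; 0 0 -0.95 0 0 0' && python3 -m crank '-0.1 -0.2 -0.1 0 0 0; -0.2 -0.4 -0.2 0 0 0; -0.3 -0.6 -0.2 0 0 0; -0.4 -0.8 -0.2 0 0 0; -0.5 -1 -0.2 0 0 0; -0.5 -1 -0.2 0 0 0; -0.5 -1 -0.2 0 0 0; -0.5 -1 -0.2 0 0 0; -0.5 -1 -0.2 0 0 0; -0.5 -1 -0.2 0 0 0'
python3 - <<'E'
from h import *
for n in("scene","side"):
    s=snapshot(n);P=cloud(s);C=s["color"].astype(int)
    if n=="scene": cv2.imwrite("pics/end.png",cv2.resize(s["color"][190:340,210:400,::-1],None,fx=4,fy=4))
    near=(np.hypot(P[...,0]-594,P[...,1]+22)<125)&(s["range_z"]>0)
    w=(C.min(2)>100)&(C.max(2)-C.min(2)<45)&near
    for k,z in(("long",114),("small",84),("packed",64)):
        m=w&(abs(P[...,2]-z)<4);st=cv2.connectedComponentsWithStats(m.astype(np.uint8));j=1+st[2][1:,4].argmax();m=st[1]==j
        rect(P,m,n+" "+k)
E
```

```text
time_s: 20.55
tool_pos: [596.7, 31.9, 60.4]
ee_rot: [[0.871, 0.491, -0.0], [0.491, -0.871, 0.0], [-0.0, -0.0, -1.0]]
wrist_force: [-0.5, 0.1, -0.5]
finger_gap: 61.3
grasp_force: 0.0
time_s: 21.38
tool_pos: [598.0, 31.9, 206.6]
ee_rot: [[0.871, 0.491, 0.004], [0.491, -0.871, -0.0], [0.004, 0.002, -1.0]]
wrist_force: [-0.1, 0.1, -0.2]
finger_gap: 61.5
grasp_force: 0.0
time_s: 22.22
tool_pos: [458.7, 125.1, 233.3]
ee_rot: [[0.872, 0.49, 0.001], [0.49, -0.872, -0.0], [0.0, 0.0, -1.0]]
wrist_force: [0.7, 0.4, 0.4]
finger_gap: 61.6
grasp_force: 0.0
scene long 1398 c [565.  -41.6] wh 47.4 139.7 ang(w) 29.4 z 113.4
scene small 516 c [597.9  28.8] wh 46.4 50.2 ang(w) 30.1 z 83.5
scene packed 520 c [648.1 -49.8] wh 47.8 49.3 ang(w) 30.7 z 63.7
side long 1367 c [563.7 -39.4] wh 45.6 142.3 ang(w) 29.5 z 114.3
side small 564 c [596.1  31.4] wh 45.0 52.4 ang(w) 29.4 z 84.3
side packed 455 c [646.7 -47.5] wh 44.7 51.3 ang(w) 30.9 z 64.1
```

View pics/end.png

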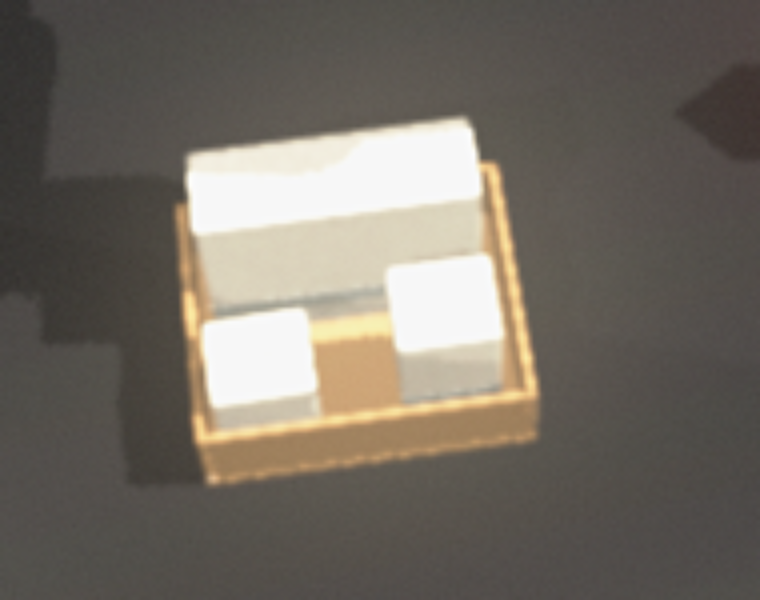

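The crop shows all three boxes upright inside the carton: long box at (335,210), packed box at (260,370), small box at (445,325). Their tops are at 114, 64 and 84 mm, as expected for boxes on the floor, and the arm is clear.

```bash
python3 -c "
from cell import hand_in
print(hand_in())"
```

```text
the job is handed in; nothing more can be done
None
```

The job is handed in at about 22 s: the long box, then the small box, were set down in the carton beside the packed one, all three stand upright on its floor, and the robot is touching nothing.

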